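# Let down the shutter-spring winder before painting

### The arm

A 7-joint arm with a two-finger parallel gripper is mounted at the origin on the work surface. World frame = base frame: x ahead of the robot, y to its left, z up, the work surface at z = 0. Lengths are in m, angles in rad, forces in N, time in s.
With the tool pointing down it reaches from about 0.425 to 0.925 m from the base axis. Payload 6.8 kg.
Tool frame: the origin (TCP) lies midway between the tips of the shut fingers; the grasp point (between the pads) lies 19 mm behind it; z points along the fingers, y is the line along which they close (so a half turn about z gives the same grasp; the last joint's range is limited). The gripper opens to 85 mm and grips with 20 to 120 N. Pads are 22 mm wide; open, the fingers measure 114 mm over their backs; the gripper's body (76 mm by 85 mm) begins 54 mm behind the grasp point. The pads swing forward as they close: fully open they stand 13 mm farther back than shut.
Start: joints at [1.089, 0.477, 0.022, 1.555, -0.011, 1.109, -0.083], TCP at [0.246, -0.628, 0.231] pointing down, gripper open.
Joint ranges: [-2.96, 2.96], [-0.34, 2.1], [-1.41, 1.46], [0.24, 2.44], [-1.37, 4.51], [0.17, 1.92], [-2.96, 2.96]. Speed limits (rad/s): [2.39, 2.39, 3.14, 3.14, 3.14, 3.14, 3.14].

### API

Orientations are given as a unit quaternion [w, x, y, z].
In Python, from rig import manip gives the robot as it stands. The module is installed in compiled form; this text tells all that it offers.
- The arm moves only by the tool jog_arm, never from a script. Its argument "steps" is a list of rows, each a list of 5 numbers: the shift along the tool's x, y, z in m, then the turn about the tool's z in degrees, then the finger opening in m, from 0 to 0.0854. A call has 1 to 12 rows; each row shifts and turns the commanded pose from where the row before left it, along the tool's axes as they then stand; what a row does not reach is not made up. A row lasts 1/12 s, in which the tool goes at most 41.7 mm and 7.16 degrees, less where a joint would pass 70% of its speed; a pose out of reach is approached as far as the arm can. A call with a gripper value outside its range is refused whole. The fingers move at their own pace and stop on an object; "newtons" is the grip in N (left out, the last holds). Time passes only in rows, so rows that do not move let the fingers close. It gives the time, the measured TCP pose, the force, the opening and the grip force at its end, in the units of the state.
- manip.state(): the state, without advancing time (a new reading comes with each control period).
- manip.snapshot(name): name is "scene" or "top" or "wrist"; returns a dict with "pixels" (384x512x3 uint8, red, green, blue), "range_z" (384x512 float32, m along the optical axis (not along the pixel's ray), 0 where there is no reading), "vertical_fov" (degrees; the focal length in pixels is half the picture's height over the tangent of half this angle, whatever the lens; pixels are square), "cx", "cy" (the principal point, pixels), "rvec" (rotation vector, rad) and "tvec" (3), from world to camera coordinates, as OpenCV has them. Camera axes: x right, y down, z forward; pixel columns grow to the right and rows downward; lengths in m; the calibration is good to about 2 mm. A picture is of the moment at which its call begins.
- manip.finish_job(): hands the job in; it is judged then, once.
The state is a dict: "clock": time; "qpos": joint angles; "dq": joint speeds; "effort": joint torques, N m; "eef_pos": TCP position; "tool_rot": TCP orientation; "ft_force": force on the tool from outside, world axes, zero at the start; "wrist_torque": the same for the moment, N m; "finger_gap": finger opening in m; "grasp_force": force on a finger pad.
Only numpy, scipy, OpenCV 4.12 (cv2) and the standard library are available. Lean on these libraries where they do the work, as an engineer would, in place of code of your own. Each camera call takes 0.05 s, during which the arm holds its last target. There are 200 camera calls.

### The job

The serving-hatch shutter's spring winder on the worktop is still wound up and has to be let down before the kitchen is painted. Flick the pawl's thumb lever fully over to its off side, then take the crank, wind it on just a little against the spring so that the sprung pawl jumps clear of the ratchet wheel, and ease the drum gently back, never letting it fly, until you feel it come to rest on its stop; do not force lever or crank against their stops, then let go. Leave the painting things around it alone.

Things in the scene. Friction and masses are not known exactly. Their poses are not given: they have to be found in the camera images.
- axis (a point): vertical axis of drum, ratchet wheel and crank, at knob height, 118 mm above the worktop; its x axis points to the side of pawl and lever. The winder is a fixed grey bedplate (250 x 190 x 12 mm) with an upright steel drum, a 96 mm ratchet wheel of 20 teeth (62 to 74 mm above the worktop) and a flat steel crank arm (78 to 88 mm above it)
- knob_mid (a point): the grip point of the crank's upright wooden knob: a cylinder 26 mm across that stands on the end of the crank arm, 85 mm from the axis, from 88 to 140 mm above the worktop; this point is 118 mm above the worktop. The knob spins freely on its own pin
- drum (a joint): angle of drum and crank in rad (which way the crank points at a given value differs each time), growing as the crank is wound on (anticlockwise from above). Starts held by the pawl at about 1.54. Winding on 0.05 to 0.25 rad unloads the pawl, which then, with the lever off, jumps out. The slack stop is hidden in the drum, anywhere from 0 to 0.7 rad, different each time, not measured: feel for it
- lever_peg (a point): middle of the upright black peg on the end of the pawl's thumb lever: 14 mm across, from 84 to 124 mm above the worktop (this point 106 mm above it), 52 mm from the lever's pivot
- lever_pivot (a point): the vertical pivot of thumb lever and pawl, at the height of the peg's middle
- lever (a joint): angle of the thumb lever in rad: 0 on (as at the start, pawl sprung into the wheel), 0.75 fully off; grows clockwise from above. It stays where it is left, takes 2 to 4 N at the peg and has a stop at either end. With the lever off the pawl is sprung outwards, but the loaded tooth traps it until the crank is wound on
- pawl_tip (a point): the pawl's tip at the wheel's height (68 mm above the worktop): about 44 mm from the axis when it sits between the teeth, 59 mm from it when it has jumped clear; the teeth's tips are 48 mm from the axis
- knob: the crank knob itself (origin at its foot). A spring in the drum always pulls it back clockwise, with 5 to 8 N at the knob, right down to the slack stop; on the stop this pull fades away and then turns to hard resistance. Let go 0.1 rad or more above the stop, the drum flies back too fast
- pail: white paint pail, 150 mm wide and 150 mm high, a bystander (origin under its centre)
- soap: green bottle of washing-up liquid, 60 mm wide and 190 mm high, a bystander (origin under its centre)
- tray: black roller tray, 260 x 200 x 60 mm, a bystander (origin under its centre)
- brush: paint brush, 220 mm long, lying on the worktop, a bystander

How it is judged:
On the way, in this order (a step that is already met when the one before it is completed fails the run):
1. the thumb lever is flicked over to off while the drum is still held up (value of joint lever above 0.62 rad and value of joint drum above 1 rad), for 0.1 s.
2. the pawl has jumped clear of the teeth with the drum still wound up (horizontal distance between pawl_tip and axis above 0.053 m and value of joint drum above 1 rad), for 0.1 s.
At the end, for the whole second after the job is handed in: The drum rests let down on its slack stop (joint reading below 0.75 rad, still), the thumb lever is off (above 0.62 rad) and the pawl tip stands clear of the wheel (more than 53 mm from the axis) (value of joint drum below 0.75 rad and velocity of joint drum between -0.1 and 0.1 rad/s and value of joint lever above 0.62 rad and horizontal distance between pawl_tip and axis above 0.053 m); the robot touches nothing.
It fails at once if the drum flies back (faster than 2 rad/s) (velocity of joint drum below -2 rad/s).
It fails at once if the thumb lever is forced against its off stop (about 18 N or more at the peg) (contact force between off_pin and lever_c1 above 20 N).
It fails at once if the drum is forced down or dropped on its slack stop (about 18 N or more at the knob besides the spring's pull) (contact force between lug and dogface above 50 N).
It fails at once if the drum is wound on far more than the pawl needs (past 2.2 rad) (value of joint drum above 2.2 rad).
It fails at once if the pail, bottle, tray or brush is disturbed (moved more than 30 mm) (distance of any of pail, soap, tray, brush from where it was at the start of the episode above 0.03 m).
It also fails if it takes over 69 s, if anything falls off the work surface, if the arm or the gripper's body presses on something with over 40 N, if the wrist force passes 120 N, or if a joint passes its speed limit or range.

## Working session

There is one attempt and no reset: what is moved stays moved. The work goes in short steps, Python scripts to look and compute and a tool call to move; the robot and the scene stay as the last step left them, time stands still between calls to the robot, and variables do not carry over. Pictures are saved under pics/ and viewed, at most 10 in all, crops included, and the job is handed in when it is done.

Besides the shell and the picture viewer there is one more tool, called after "Emit:" in YAML: its name, and indented under it one key for each argument. jog_arm: Moves the arm, as the interface text tells. Its arguments: {"type":"object","properties":{"steps":{"type":"array"},"newtons":{"type":"number"}},"required":["steps"]}

```bash
mkdir -p pics; cat > h.py <<'E'
import numpy as np, cv2
from rig import manip
def snap(n,f=None):
    s=manip.snapshot(n)
    if f: cv2.imwrite('pics/'+f,s['pixels'][:,:,::-1])
    return s
def cam(s):
    R=cv2.Rodrigues(np.array(s['rvec'],float))[0]; t=np.array(s['tvec'],float).ravel()
    h=s['pixels'].shape[0]; f=h/2/np.tan(np.radians(s['vertical_fov'])/2)
    return R,t,f
def plane(s,u,v,z):
    R,t,f=cam(s); d=R.T@np.array([(u-s['cx'])/f,(v-s['cy'])/f,1]); c=-R.T@t
    return c+d*(z-c[2])/d[2]
def cloud(s):
    R,t,f=cam(s); Z=s['range_z']; v,u=np.indices(Z.shape)
    P=np.stack([(u-s['cx'])/f*Z,(v-s['cy'])/f*Z,Z],-1)
    return (P-t)@R
E
python3 - <<'E'
from h import *
st=manip.state(); print(st)
a=snap('top'); b=snap('scene')
cv2.imwrite('pics/a.png',a['pixels'][:,:,::-1]); cv2.imwrite('pics/b.png',b['pixels'][:,:,::-1])
for s in (a,b): R,t,f=cam(s); print(-R.T@t,f,R[2])
E
```

```text
{'clock': 0.0, 'qpos': array([ 1.08891391,  0.47779321,  0.02233844,  1.55645936, -0.01150621,
        1.10929565, -0.08308295]), 'dq': array([-0.00180338, -0.00048148,  0.00090234, -0.00022615, -0.00170701,
       -0.00035594,  0.00153338]), 'effort': array([ 4.38657898e-04, -5.96451294e+01,  1.60801146e+00, -2.81198984e+01,
        1.24627550e-02,  9.22907609e-03, -5.74571345e-06]), 'eef_pos': array([ 0.24623978, -0.62784338,  0.23032697]), 'tool_rot': array([-8.83509102e-04,  9.82582769e-01,  1.85823216e-01, -2.33061772e-04]), 'ft_force': array([0.23741911, 0.32875293, 0.02342427]), 'wrist_torque': array([0.03206887, 0.01111792, 0.03094976]), 'grasp_force': 0.0, 'finger_gap': 0.08549015715419735}
[ 0.39632821 -0.01200268  1.00874817] 354.2138132216108 [ 0.1380773   0.03595963 -0.98976844]
[1.33085641 0.56042466 0.75858156] 468.6788344435375 [-0.67302954 -0.48989879 -0.55410325]
```

View pics/a.png

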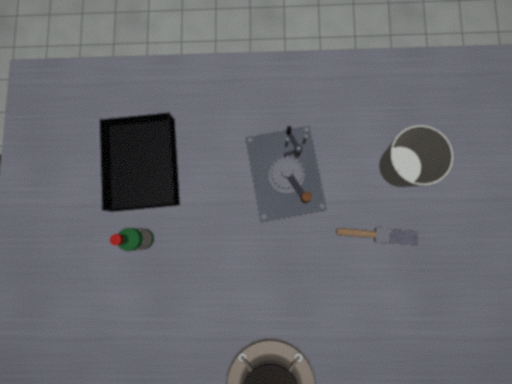

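View pics/b.png

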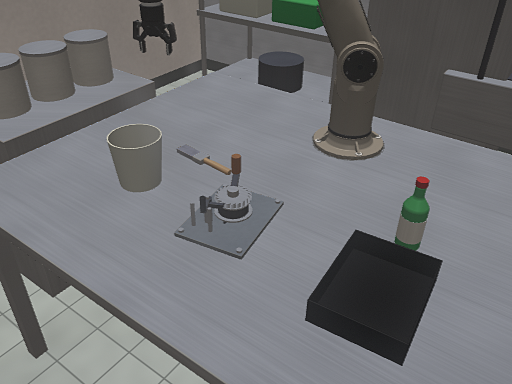

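The top view shows the plate centred near (286,174), the knob near (306,197), the peg near (289,130) and the pivot near (297,149). The scene view agrees. I'll measure these and look at an enlarged crop.

```bash
python3 - <<'E'
from h import *
s=snap('top'); P=cloud(s); px=s['pixels']
cv2.imwrite('pics/c.png',cv2.resize(px[110:230,235:340,::-1],None,fx=5,fy=5,interpolation=cv2.INTER_CUBIC)[:600])
hsv=cv2.cvtColor(px,cv2.COLOR_RGB2HSV)
m=np.zeros(px.shape[:2],bool); m[110:230,235:340]=1
w=m&(hsv[...,1]>120)&((hsv[...,0]<20))
v,u=np.nonzero(w); print('knob px',u.mean(),v.mean(),len(u),P[w].mean(0),P[w][:,2].max())
top=w&(P[...,2]>.13); v,u=np.nonzero(top); print(len(u),u.mean(),v.mean(),plane(s,u.mean(),v.mean(),.14))
pk=m&(P[...,2]>.1)&(P[...,0]>.55)
n,l,stt,c=cv2.connectedComponentsWithStats(pk.astype(np.uint8))
for i in range(1,n): print(i,stt[i],c[i],P[l==i].mean(0),P[l==i][:,2].max(),px[l==i].mean(0))
wh=m&(abs(P[...,2]-.074)<.005); print('wheel z',P[wh].mean(0),wh.sum())
for c in [(248,138),(308,128),(325,210),(262,221)]: print(plane(s,*c,.012))
for o,(u,v) in dict(pail=(421,155),brushend=(337,231),tray=(140,162),soap=(145,238)).items(): print(o,plane(s,u,v,0.))
for q in range(126,160,3): print(q,[ '%d'%(1000*P[q,k,2]) for k in range(278,312,2)])
E
```

```text
knob px 305.6507936507937 196.95238095238096 63 [ 0.48651234 -0.09489149  0.13866777] 0.14168178082108535
63 305.6507936507937 196.95238095238096 [ 0.48637373 -0.09476736  0.14      ]
1 [286 126   5   8  34] [288.         129.29411765] [ 0.66505115 -0.05655432  0.11894731] 0.12621192752152413 [40.58823529 41.23529412 44.05882353]
wheel z [ 0.56743181 -0.05024018  0.07310217] 721
[0.67401465 0.05438288 0.012     ]
[ 0.69990472 -0.11969558  0.012     ]
[ 0.46214792 -0.15972934  0.012     ]
[0.43384382 0.01685815 0.012     ]
pail [ 0.61630366 -0.44025634  0.        ]
brushend [ 0.40362826 -0.19274049  0.        ]
tray [0.61180376 0.37399986 0.        ]
soap [0.39038902 0.35177122 0.        ]
126 ['0', '-4', '0', '1', '-4', '124', '1', '0', '1', '2', '0', '-4', '1', '-1', '11', '9', '1']
129 ['-4', '-2', '-3', '1', '124', '121', '120', '9', '10', '8', '10', '12', '11', '15', '18', '10', '-2']
132 ['12', '9', '8', '10', '101', '110', '100', '13', '11', '14', '12', '9', '10', '12', '17', '11', '14']
135 ['9', '12', '13', '8', '80', '78', '82', '85', '7', '8', '10', '10', '11', '80', '81', '8', '10']
138 ['12', '8', '10', '8', '81', '81', '82', '81', '81', '10', '8', '11', '6', '75', '77', '9', '12']
141 ['10', '11', '12', '10', '81', '12', '82', '80', '82', '11', '11', '10', '40', '53', '11', '14', '10']
144 ['12', '13', '10', '29', '45', '13', '7', '78', '83', '81', '8', '8', '14', '13', '11', '10', '11']
147 ['12', '9', '9', '10', '12', '13', '8', '9', '81', '83', '90', '83', '8', '12', '14', '8', '11']
150 ['14', '12', '1008', '11', '12', '11', '73', '72', '83', '85', '89', '80', '8', '11', '14', '9', '11']
153 ['15', '10', '12', '70', '71', '74', '73', '68', '60', '72', '77', '64', '10', '12', '11', '17', '9']
156 ['12', '13', '77', '72', '67', '9', '14', '10', '25', '37', '30', '12', '10', '9', '8', '12', '13']
159 ['72', '74', '69', '74', '72', '71', '72', '73', '13', '10', '10', '12', '10', '10', '10', '11', '11']
```

View pics/c.png

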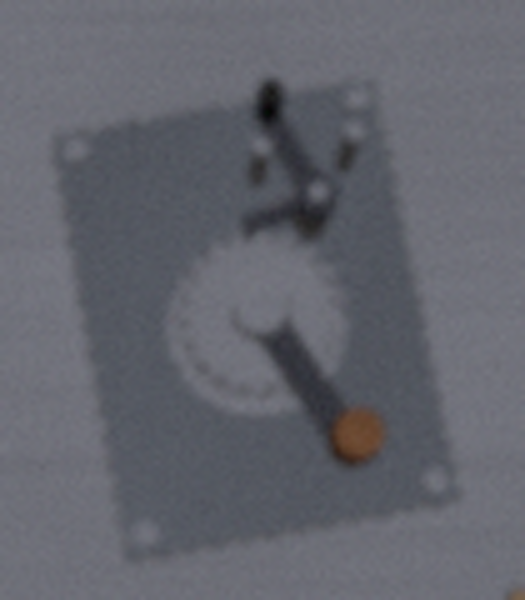

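The crop shows the peg at about (288.5,129), the pivot cap at (298,148), the off pin to the right at (305,137) and the crank hub at (287.4,173). The knob is lower right, and letting down swings it clockwise, to the lower left.

```bash
python3 - <<'E'
from h import *
s=snap('top'); P=cloud(s)
pts=np.array([plane(s,*c,.012)[:2] for c in [(248,138),(308,128),(325,210),(262,221)]])
print('plate',pts.mean(0))
hub=plane(s,287.2,172.8,.095); print('hub',hub, P[168:178:3,283:292:3,2])
kn=plane(s,305.65,196.95,.14)[:2]; pg=plane(s,288.3,128.8,.12)[:2]; pv=plane(s,298.2,148,.09)[:2]
print('knob',kn,'peg',pg,'piv',pv,'r',np.linalg.norm(kn-hub[:2]),np.linalg.norm(pg-pv))
b=snap('scene'); Q=cloud(b); hs=cv2.cvtColor(b['pixels'],cv2.COLOR_RGB2HSV)
w=np.zeros(Q.shape[:2],bool); w[145:185,225:248]=1; w&=(hs[...,1]>120)&(hs[...,0]<20)&(Q[...,2]>.09)
print('knob scene',w.sum(),Q[w].mean(0),Q[w].min(0),Q[w].max(0))
d=np.zeros(Q.shape[:2],bool); d[190:235,180:225]=1; d&=(Q[...,2]>.09)
print('peg scene',d.sum(),Q[d].mean(0),Q[d].min(0),Q[d].max(0),b['pixels'][d].mean(0))
for f,q in (('scene',(kn[0],kn[1],.118)),('scene',(pg[0],pg[1],.106))):
    R,t,fo=cam(b); c=R@np.array(q)+t; print(c[0]/c[2]*fo+b['cx'],c[1]/c[2]*fo+b['cy'])
from scipy.spatial.transform import Rotation as Ro
q=manip.state()['tool_rot']; print(Ro.from_quat(np.r_[q[1:],q[0]]).as_matrix().round(3))
E
```

```text
plate [ 0.56747777 -0.05204597]
hub [ 0.55514382 -0.0529785   0.095     ] [[0.09180304 0.09086591 0.08985594]
 [0.09040887 0.09087715 0.09221933]
 [0.09276271 0.09048391 0.08903329]
 [0.07170232 0.08832501 0.08519473]]
knob [ 0.48637963 -0.09476559] peg [ 0.66606149 -0.05730631] piv [ 0.6220854  -0.08376725] r 0.08046536253317989 0.051323260107948694
knob scene 13 [ 0.4889369  -0.0976401   0.14016227] [ 0.48008692 -0.10598281  0.13821637] [ 0.50008293 -0.08428397  0.14221696]
peg scene 99 [ 0.70892641 -0.01927904  0.14800983] [ 0.62026871 -0.0865958   0.09002848] [1.33085641 0.56042466 0.75858156] [65.35353535 66.37373737 69.42424242]
237.20137105139716 162.25657042901125
203.49229014791877 202.56578357711132
[[ 0.931  0.365 -0.   ]
 [ 0.365 -0.931  0.001]
 [-0.    -0.001 -1.   ]]
```

Emit:
jog_arm:
  steps:
    - [0, 0, 0, 7.1, 0.0]
    - [0, 0, 0, 7.1, 0.0]
    - [0, 0, 0, 7.1, 0.0]
    - [0.02, -0.03, 0, 0, 0.0]
    - [0.02, -0.03, 0, 0, 0.0]
    - [0.02, -0.03, 0, 0, 0.0]
    - [0.02, -0.03, 0, 0, 0.0]
    - [0.02, -0.03, 0, 0, 0.0]
    - [0.02, -0.03, 0, 0, 0.0]
    - [0.02, -0.03, 0, 0, 0.0]
    - [0.02, -0.03, 0, 0, 0.0]
    - [0.02, -0.03, 0, 0, 0.0]
  newtons: 50

```text
clock: 1.25
eef_pos: [0.4266, -0.3564, 0.2314]
tool_rot: [0.0, 1.0, 0.001, 0.0]
ft_force: [0.6, -0.3, -0.4]
finger_gap: 0.0001
grasp_force: 0.0
```

Emit:
jog_arm:
  steps:
    - [0.022, -0.03, 0, 0, 0.0]
    - [0.022, -0.03, 0, 0, 0.0]
    - [0.022, -0.03, 0, 0, 0.0]
    - [0.022, -0.03, 0, 0, 0.0]
    - [0.022, -0.03, 0, 0, 0.0]
    - [0.022, -0.03, 0, 0, 0.0]
    - [0.022, -0.03, 0, 0, 0.0]
    - [0.022, -0.03, 0, 0, 0.0]
    - [0.022, -0.03, 0, 0, 0.0]
    - [0.02, -0.03, 0, 0, 0.0]
    - [0.015, -0.02, 0, 0, 0.0]
    - [0, 0, 0, 0, 0.0]

```text
clock: 2.25
eef_pos: [0.6606, -0.0297, 0.2309]
tool_rot: [-0.002, 1.0, 0.005, 0.001]
ft_force: [-0.3, 1.3, -0.1]
finger_gap: -0.0
grasp_force: 0.0
```

Emit:
jog_arm:
  steps:
    - [0.01, -0.023, 0, 0, 0.0]
    - [0, 0, 0, 0, 0.0]
    - [0, 0, 0.03, 0, 0.0]
    - [0, 0, 0.03, 0, 0.0]
    - [0, 0, 0.03, 0, 0.0]
    - [0, 0, 0.03, 0, 0.0]
    - [0, 0, 0.01, 0, 0.0]
    - [0, 0, 0, 0, 0.0]
    - [0, 0, 0, 0, 0.0]

```text
clock: 3.0
eef_pos: [0.6685, -0.015, 0.102]
tool_rot: [0.0, 1.0, 0.001, 0.0]
ft_force: [0.1, 0.8, 0.5]
finger_gap: 0.0001
grasp_force: 0.0
```

```bash
python3 - <<'E'
from h import *
s=snap('wrist','w1.png'); R,t,f=cam(s); print(-R.T@t,R[2]); st=manip.state(); print(st['eef_pos'],st['ft_force'])
E
```

```text
[ 0.7422097  -0.01363157  0.24518138] [-2.87697593e-01 -2.32517367e-04 -9.57721275e-01]
[ 0.66940805 -0.01476427  0.10311496] [ 0.36457485 -0.14305582  0.81342309]
```

View pics/w1.png

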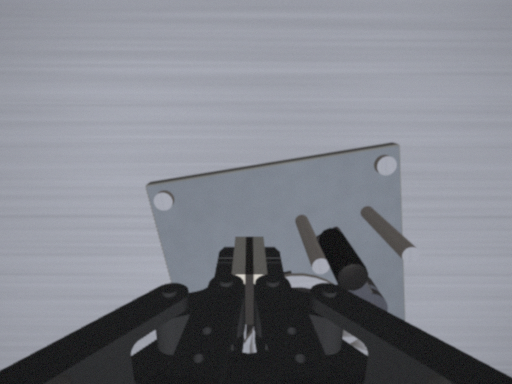

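The wrist view shows the closed fingers at (250,255), the peg top at (352,275), the on pin's top at (320,265) and the off pin's top at (411,255). I need the pin heights before I push.

```bash
python3 - <<'E'
from h import *
s=snap('wrist'); P=cloud(s)
for n,(u,v) in dict(on=(320,265),off=(411,254),peg=(352,276),tipR=(258,245)).items():
    print(n,P[v-1:v+2,u-1:u+2].reshape(-1,3).mean(0).round(4))
m=np.zeros(P.shape[:2],bool); m[200:295,290:425]=1
for z in (.095,.1,.105,.11,.115): print(z,(m&(P[...,2]>z)).sum())
print(plane(s,352,276,.124), plane(s,320,265,.08),plane(s,411,254,.08))
g=cv2.Canny(s['pixels'],40,120); 
E
```

```text
on [ 0.6521 -0.0539  0.0828]
off [ 0.659  -0.1045  0.0827]
peg [ 0.6703 -0.0574  0.125 ]
tipR [ 0.6806 -0.0175  0.1165]
0.095 2075
0.1 1951
0.105 1805
0.11 1669
0.115 1493
[ 0.66966983 -0.05777585  0.124     ] [ 0.65053942 -0.05455286  0.08      ] [ 0.65763873 -0.10603285  0.08      ]
```

Both pin tops are at 83 mm, so the fingertips at 102 mm clear them. The peg is confirmed at (0.669,-0.058). Pushing now.

Emit:
jog_arm:
  steps:
    - [0, 0.006, 0, 0, 0.0]
    - [0, 0.006, 0, 0, 0.0]
    - [0, 0.005, 0, 0, 0.0]
    - [0, 0.004, 0, 0, 0.0]
    - [0, 0.004, 0, 0, 0.0]
    - [0, 0.004, 0, 0, 0.0]
    - [0, 0.004, 0, 0, 0.0]
    - [0, 0.004, 0, 0, 0.0]
    - [0, 0, 0, 0, 0.0]

```text
clock: 3.85
eef_pos: [0.6686, -0.0524, 0.1016]
tool_rot: [0.0, 1.0, 0.001, 0.0]
ft_force: [-0.3, 1.1, 1.9]
finger_gap: -0.0001
grasp_force: 1.1
```

Emit:
jog_arm:
  steps:
    - [0, 0.003, 0, 0, 0.0]
    - [0, 0.003, 0, 0, 0.0]
    - [0, 0.003, 0, 0, 0.0]
    - [0, 0.003, 0, 0, 0.0]
    - [0, 0, 0, 0, 0.0]

```text
clock: 4.27
eef_pos: [0.6682, -0.0646, 0.1013]
tool_rot: [0.0, 1.0, 0.001, -0.0]
ft_force: [-0.0, 2.3, 1.5]
finger_gap: -0.0001
grasp_force: 1.2
```

```bash
python3 - <<'E'
from h import *
s=snap('wrist'); P=cloud(s); st=manip.state(); print(st['eef_pos'],st['ft_force'])
def blob(x0,x1,y0,y1,z0,z1):
    m=(P[...,0]>x0)&(P[...,0]<x1)&(P[...,1]>y0)&(P[...,1]<y1)&(P[...,2]>z0)&(P[...,2]<z1)
    n,l,a,c=cv2.connectedComponentsWithStats(m.astype(np.uint8))
    for i in range(1,n):
        if a[i][4]>20: print(a[i],P[l==i].mean(0))
blob(.63,.70,-.13,-.075,.118,.130)
E
```

```text
[ 0.6681032  -0.06444132  0.1011774 ] [-0.05944599  1.49756455  0.68968147]
[276 242  37  36 962] [ 0.6770899  -0.08240965  0.12375473]
```

Emit:
jog_arm:
  steps:
    - [0, 0.003, 0, 0, 0.0]
    - [0, 0.002, 0, 0, 0.0]
    - [0, 0.002, 0, 0, 0.0]
    - [0, 0, 0, 0, 0.0]

```text
clock: 4.65
eef_pos: [0.6681, -0.0711, 0.1011]
tool_rot: [0.0, 1.0, 0.001, -0.0]
ft_force: [-0.8, 2.9, 1.3]
finger_gap: 0.0002
grasp_force: 1.4
```

Emit:
jog_arm:
  steps:
    - [0, 0.001, 0, 0, 0.0]
    - [0, 0.001, 0, 0, 0.0]
    - [0, 0, 0, 0, 0.0]

```text
clock: 4.9
eef_pos: [0.6681, -0.0726, 0.1012]
tool_rot: [0.0, 1.0, 0.001, -0.0]
ft_force: [-0.4, 2.7, 0.3]
finger_gap: -0.0001
grasp_force: 1.7
```

Emit:
jog_arm:
  steps:
    - [0, 0.001, 0, 0, 0.0]
    - [0, 0, 0, 0, 0.0]

```text
clock: 5.07
eef_pos: [0.6682, -0.0736, 0.1011]
tool_rot: [0.0, 1.0, 0.001, -0.0]
ft_force: [-0.9, 2.8, 0.5]
finger_gap: 0.0
grasp_force: 1.8
```

Emit:
jog_arm:
  steps:
    - [0, 0.001, 0, 0, 0.0]
    - [0, 0, 0, 0, 0.0]

```text
clock: 5.23
eef_pos: [0.6682, -0.0747, 0.1012]
tool_rot: [0.0, 1.0, 0.001, -0.0]
ft_force: [-0.4, 4.0, -0.4]
finger_gap: 0.0003
grasp_force: 1.8
```

```bash
python3 - <<'E'
from h import *
s=snap('wrist','w2.png'); P=cloud(s); st=manip.state(); print(st['eef_pos'],st['ft_force'])
m=(P[...,0]>.63)&(P[...,0]<.7)&(P[...,1]>-.13)&(P[...,1]<-.08)&(P[...,2]>.118)&(P[...,2]<.13)
print(P[m].mean(0),m.sum())
E
```

```text
[ 0.6682507  -0.07465237  0.10118066] [-0.66537789  3.12208001  0.45442151]
[ 0.67605108 -0.09104839  0.12385154] 1114
```

View pics/w2.png

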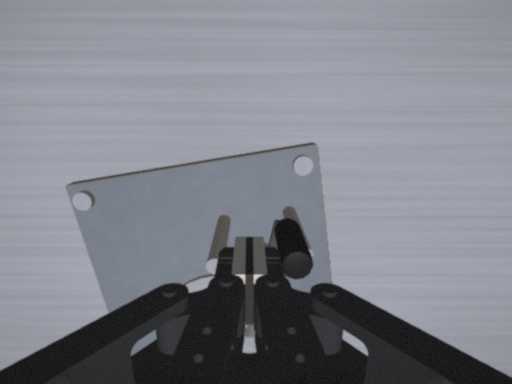

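The view shows the peg top at (295,264), nearly over the off pin, which is half hidden beside it at (307,250). I'll go on a few more millimetres until I feel the stop.

Emit:
jog_arm:
  steps:
    - [0, 0.001, 0, 0, 0.0]
    - [0, 0, 0, 0, 0.0]

```text
clock: 5.45
eef_pos: [0.6683, -0.0757, 0.1012]
tool_rot: [0.0, 1.0, 0.001, -0.0]
ft_force: [-0.7, 3.5, -0.0]
finger_gap: 0.0
grasp_force: 1.8
```

Emit:
jog_arm:
  steps:
    - [0, 0.001, 0, 0, 0.0]
    - [0, 0, 0, 0, 0.0]

```text
clock: 5.62
eef_pos: [0.6683, -0.0764, 0.1012]
tool_rot: [-0.0, 1.0, 0.001, -0.0]
ft_force: [-0.9, 3.5, -1.8]
finger_gap: 0.0001
grasp_force: 1.9
```

Emit:
jog_arm:
  steps:
    - [0, 0.001, 0, 0, 0.0]
    - [0, 0, 0, 0, 0.0]

```text
clock: 5.78
eef_pos: [0.6684, -0.0767, 0.1012]
tool_rot: [-0.001, 1.0, 0.001, -0.0]
ft_force: [-0.1, 5.5, 0.0]
finger_gap: -0.0001
grasp_force: 2.6
```

```bash
python3 - <<'E'
from h import *
s=snap('wrist'); P=cloud(s); st=manip.state(); print(st['eef_pos'],st['ft_force'])
m=(P[...,0]>.63)&(P[...,0]<.7)&(P[...,1]>-.13)&(P[...,1]<-.08)&(P[...,2]>.118)&(P[...,2]<.13)
print(P[m].mean(0),m.sum())
m=(P[...,0]>.6)&(P[...,0]<.7)&(P[...,1]>-.13)&(P[...,1]<-.088)&(P[...,2]>.078)&(P[...,2]<.088)
print(P[m].mean(0),m.sum())
E
```

```text
[ 0.66834909 -0.07669138  0.10121355] [-0.44931449  5.60420276 -0.7549665 ]
[ 0.67594113 -0.09242392  0.12380646] 1161
[ 0.67392204 -0.0902578   0.08480808] 81
```

The force rose to 5.6 N and the motion stalled, so the lever is on its off stop. I'll back off and go over to the knob.

Emit:
jog_arm:
  steps:
    - [0, -0.008, 0, 0, 0.0]
    - [0, -0.007, 0, 0, 0.0]
    - [0, 0, -0.025, 0, 0.0]
    - [0, 0, -0.03, 0, 0.0]
    - [0, 0, -0.03, 0, 0.0]
    - [0, 0, -0.01, 0, 0.03]
    - [-0.03, 0.006, 0, 0, 0.06]
    - [-0.03, 0.006, 0, 0, 0.06]
    - [-0.03, 0.006, 0, 0, 0.06]
    - [-0.03, 0.006, 0, 0, 0.06]
    - [-0.03, 0.004, 0, 0, 0.06]
    - [-0.032, 0.004, 0, 0, 0.06]

```text
clock: 6.83
eef_pos: [0.4851, -0.0957, 0.1962]
tool_rot: [0.001, 1.0, 0.001, 0.0]
ft_force: [0.1, -0.1, 0.4]
finger_gap: 0.06
grasp_force: 0.0
```

Emit:
jog_arm:
  steps:
    - [0, 0, 0, 0, 0.06]
    - [0, 0, 0, 0, 0.06]
    - [0, 0, 0, 0, 0.06]

```text
clock: 7.08
eef_pos: [0.4874, -0.0951, 0.1968]
tool_rot: [0.0, 1.0, 0.001, 0.001]
ft_force: [1.0, 0.2, 0.5]
finger_gap: 0.0599
grasp_force: 0.0
```

```bash
python3 - <<'E'
from h import *
s=snap('wrist','w3.png'); P=cloud(s); st=manip.state(); print(st['eef_pos'],st['ft_force'],st['finger_gap'])
hs=cv2.cvtColor(s['pixels'],cv2.COLOR_RGB2HSV); m=(hs[...,1]>110)&(hs[...,0]<20)&(P[...,2]>.13)&(P[...,2]<.15)
print(P[m].mean(0),P[m].min(0),P[m].max(0),m.sum())
m=(P[...,0]>.63)&(P[...,0]<.7)&(P[...,1]>-.13)&(P[...,1]<-.05)&(P[...,2]>.118)&(P[...,2]<.13)
print('peg',P[m].mean(0),m.sum())
t=snap('top'); u=t['pixels'][110:230,235:340,::-1]; cv2.imwrite('pics/t2.png',cv2.resize(u,None,fx=5,fy=5,interpolation=2))
E
```

```text
[ 0.4877883  -0.09486209  0.19674443] [ 0.35318598 -0.84247615 -0.09961326] 0.060119707030611445
[ 0.49194982 -0.09615368  0.13974292] [ 0.47856068 -0.10787806  0.13009276] [ 0.50241981 -0.0846014   0.14257747] 1082
peg [nan nan nan] 0<stdin>:6: RuntimeWarning: Mean of empty slice.
  ret = um.true_divide(
```

View pics/w3.png

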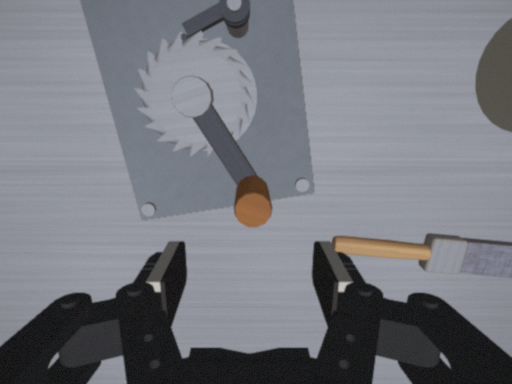

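The wrist view shows the knob top at (253,208), squarely between the open fingers. The hub cap is at (192,96) and the pivot cap at (234,4). I'll take the axis from these and plan the arc.

```bash
python3 - <<'E'
from h import *
s=snap('wrist')
hub=plane(s,192,96,.091); k=plane(s,253,208,.14); print(hub,k,np.linalg.norm(hub[:2]-k[:2]))
ax=(hub[:2]); d=k[:2]-ax; th=np.arctan2(d[1],d[0]); print('th',np.degrees(th))
ax=k[:2]-.085*np.array([np.cos(th),np.sin(th)]); print('axis',ax)
E
```

```text
[ 0.5624702  -0.05117909  0.091     ] [ 0.49205377 -0.09610244  0.14      ] 0.08352593223338739
th -147.4634728468685
axis [ 0.56371291 -0.05038628]
```

Emit:
jog_arm:
  steps:
    - [0.002, 0.001, 0.03, 0, 0.06]
    - [0, 0, 0.03, 0, 0.06]
    - [0, 0, 0.025, 0, 0.06]
    - [0, 0, 0.012, 0, 0.06]
    - [0, 0, 0, 0, 0.06]
    - [0, 0, 0, 0, 0.03]
    - [0, 0, 0, 0, 0.015]
    - [0, 0, 0, 0, 0.015]
    - [0, 0, 0, 0, 0.015]
    - [0, 0, 0, 0, 0.015]
  newtons: 60

```text
clock: 8.07
eef_pos: [0.4898, -0.0969, 0.1007]
tool_rot: [0.001, 1.0, 0.001, 0.002]
ft_force: [0.6, -3.0, 4.9]
finger_gap: 0.0248
grasp_force: 58.8
```

Emit:
jog_arm:
  steps:
    - [0.0015, 0.0025, 0, 0, 0.015]
    - [0.002, 0.0025, 0, 0, 0.015]
    - [0.002, 0.0025, 0, 0, 0.015]
    - [0.002, 0.0025, 0, 0, 0.015]
    - [0, 0, 0, 0, 0.015]

```text
clock: 8.48
eef_pos: [0.4954, -0.1049, 0.1005]
tool_rot: [-0.001, 1.0, 0.001, -0.001]
ft_force: [-6.5, 3.2, 14.9]
finger_gap: 0.0249
grasp_force: 59.7
```

Emit:
jog_arm:
  steps:
    - [0.002, 0.002, 0, 0, 0.015]
    - [0.002, 0.002, 0, 0, 0.015]
    - [0.002, 0.002, 0, 0, 0.015]
    - [0.002, 0.002, 0, 0, 0.015]
    - [0, 0, 0, 0, 0.015]
    - [0, 0, 0, 0, 0.015]

```text
clock: 8.98
eef_pos: [0.5028, -0.1131, 0.1005]
tool_rot: [-0.0, 1.0, 0.001, -0.001]
ft_force: [-7.8, 1.8, 17.3]
finger_gap: 0.0246
grasp_force: 60.0
```

```bash
python3 - <<'E'
from h import *
s=snap('wrist'); st=manip.state(); print(st['eef_pos'],st['ft_force'],st['finger_gap'])
b=snap('scene')
w=cv2.resize(s['pixels'][:200,:400,::-1],(600,300)); c=cv2.resize(b['pixels'][150:250,170:290,::-1],(360,300),interpolation=2)
cv2.imwrite('pics/m1.png',np.hstack([w[:, :420],c]))
E
```

```text
[ 0.50273744 -0.11305867  0.10053456] [-8.25835313  2.3469773  15.11191712] 0.02492372496259852
```

View pics/m1.png

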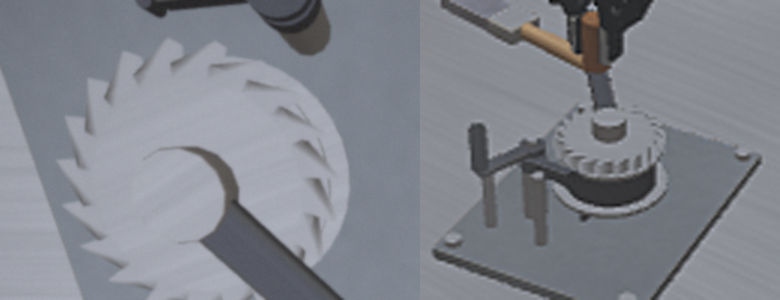

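The left half shows the pawl tip at about (150,5), now apparently clear of the tooth tips. The right half shows the lever over at its off pin and the fingers on the knob. I'll check the pawl distance numerically.

```bash
python3 - <<'E'
from h import *
s=snap('wrist'); P=cloud(s)
hub=plane(s,88,128,.091); print('hub',hub)
H=hub[:2]
d=np.hypot(P[...,0]-H[0],P[...,1]-H[1])
m=(P[...,2]>.055)&(P[...,2]<.082)&(P[...,0]>H[0]+.02)
v,u=np.nonzero(m); n,l,a,c=cv2.connectedComponentsWithStats(m.astype(np.uint8))
for i in range(1,n):
    if a[i][4]>15: print(a[i],d[l==i].min(),d[l==i].max(),P[l==i].mean(0))
E
```

```text
hub [ 0.56252223 -0.03661103  0.091     ]
[ 90   0  76  12 453] 0.054478209809729436 0.06760575910043057 [ 0.61945309 -0.05026996  0.06928079]
[170   0  44  24 447] 0.06563261646168139 0.08233066143381895 [ 0.61479236 -0.08683754  0.07108651]
[  43   25  167   60 6242] 0.020007808712935605 0.05882840927384986 [ 0.5928229  -0.05132929  0.07398711]
```

```bash
python3 - <<'E'
from h import *
s=snap('wrist'); P=cloud(s)
H=plane(s,117,127,.091)[:2]; print(H)
d=np.hypot(P[...,0]-H[0],P[...,1]-H[1])
m=(P[...,2]>.055)&(P[...,2]<.082)&(P[...,0]>H[0]+.02)
n,l,a,c=cv2.connectedComponentsWithStats(m.astype(np.uint8))
for i in range(1,n):
    if a[i][4]>15: print(a[i],np.percentile(d[l==i],[1,99]))
E
```

```text
[ 0.56299159 -0.05017093]
[ 90   0  75  12 451] [0.05489528 0.06128437]
[169   0  45  24 438] [0.05783509 0.07224463]
[  43   25  165   59 6078] [0.02144965 0.04606221]
```

The pawl stands 55 mm or more from the axis and the wheel's edge is at 46 to 48 mm, so the pawl has jumped clear. I'll work out the easing arc.

```bash
python3 - <<'E'
import numpy as np
def arc(a,b,n,r=.0855):
    t=np.radians(np.linspace(a,b,n+1)); p=np.round(np.c_[r*np.cos(t),-r*np.sin(t)]/.0005)*.0005
    print(a,b,np.diff(p,axis=0).round(4).tolist())
arc(-131,-161,12); arc(-161,-188,12); arc(-188,-212,16);arc(-212,-236,16)
E
```

```text
-131 -161 [[-0.003, -0.0025], [-0.0025, -0.0025], [-0.0025, -0.003], [-0.0025, -0.0025], [-0.002, -0.003], [-0.0025, -0.003], [-0.002, -0.0035], [-0.002, -0.003], [-0.0015, -0.0035], [-0.0015, -0.003], [-0.0015, -0.0035], [-0.0015, -0.0035]]
-161 -188 [[-0.001, -0.0035], [-0.001, -0.003], [-0.0005, -0.0035], [-0.0005, -0.003], [-0.0005, -0.0035], [-0.0005, -0.0035], [-0.0005, -0.003], [0.0, -0.0035], [0.0, -0.0035], [0.0, -0.003], [0.0005, -0.0035], [0.0005, -0.0035]]
-188 -212 [[0.0, -0.002], [0.0005, -0.0025], [0.0005, -0.002], [0.0005, -0.002], [0.0005, -0.0025], [0.0005, -0.002], [0.001, -0.002], [0.0005, -0.002], [0.001, -0.0025], [0.001, -0.002], [0.0005, -0.002], [0.001, -0.002], [0.001, -0.002], [0.001, -0.002], [0.0015, -0.002], [0.001, -0.002]]
-212 -236 [[0.001, -0.0015], [0.0015, -0.002], [0.0015, -0.002], [0.001, -0.0015], [0.0015, -0.002], [0.0015, -0.0015], [0.0015, -0.002], [0.0015, -0.0015], [0.0015, -0.0015], [0.0015, -0.0015], [0.002, -0.0015], [0.0015, -0.0015], [0.002, -0.0015], [0.0015, -0.0015], [0.002, -0.001], [0.0015, -0.0015]]
```

Emit:
jog_arm:
  steps:
    - [-0.003, -0.0025, -0.001, 0, 0.015]
    - [-0.0025, -0.0025, 0, 0, 0.015]
    - [-0.0025, -0.003, 0, 0, 0.015]
    - [-0.0025, -0.0025, 0, 0, 0.015]
    - [-0.002, -0.003, 0, 0, 0.015]
    - [-0.0025, -0.003, 0, 0, 0.015]
    - [-0.002, -0.0035, 0, 0, 0.015]
    - [-0.002, -0.003, 0, 0, 0.015]
    - [-0.0015, -0.0035, 0, 0, 0.015]
    - [-0.0015, -0.003, 0, 0, 0.015]
    - [-0.0015, -0.0035, 0, 0, 0.015]
    - [-0.0015, -0.0035, 0, 0, 0.015]

```text
clock: 10.18
eef_pos: [0.48, -0.0744, 0.1008]
tool_rot: [-0.001, 1.0, 0.002, 0.001]
ft_force: [3.4, 6.6, -2.0]
finger_gap: 0.0248
grasp_force: 58.8
```

Emit:
jog_arm:
  steps:
    - [-0.001, -0.0035, 0, 0, 0.015]
    - [-0.001, -0.003, 0, 0, 0.015]
    - [-0.0005, -0.0035, 0, 0, 0.015]
    - [-0.0005, -0.003, 0, 0, 0.015]
    - [-0.0005, -0.0035, 0, 0, 0.015]
    - [-0.0005, -0.0035, 0, 0, 0.015]
    - [-0.0005, -0.003, 0, 0, 0.015]
    - [0, -0.0035, 0, 0, 0.015]
    - [0, -0.003, 0, 0, 0.015]
    - [0, -0.003, 0, 0, 0.015]
    - [0, 0, 0, 0, 0.015]

```text
clock: 11.1
eef_pos: [0.4778, -0.0416, 0.101]
tool_rot: [-0.002, 1.0, 0.003, 0.004]
ft_force: [9.1, 4.8, -8.9]
finger_gap: 0.0251
grasp_force: 59.4
```

Emit:
jog_arm:
  steps:
    - [0.001, -0.002, 0.0005, 0, 0.015]
    - [0.001, -0.002, 0.0005, 0, 0.015]
    - [0.001, -0.002, 0, 0, 0.015]
    - [0.0005, -0.002, 0, 0, 0.015]
    - [0.0005, -0.002, 0, 0, 0.015]
    - [0, 0, 0, 0, 0.015]

```text
clock: 11.6
eef_pos: [0.4798, -0.0317, 0.1007]
tool_rot: [-0.001, 1.0, 0.002, 0.002]
ft_force: [-1.1, 6.7, 8.1]
finger_gap: 0.0248
grasp_force: 60.9
```

Emit:
jog_arm:
  steps:
    - [0.0005, -0.002, 0, 0, 0.015]
    - [0.0005, -0.002, 0, 0, 0.015]
    - [0.001, -0.002, 0, 0, 0.015]
    - [0, 0, 0, 0, 0.015]

```text
clock: 11.93
eef_pos: [0.4816, -0.0255, 0.1007]
tool_rot: [-0.002, 1.0, 0.002, 0.001]
ft_force: [-2.0, 7.1, 9.1]
finger_gap: 0.0247
grasp_force: 60.9
```

Emit:
jog_arm:
  steps:
    - [0.0005, -0.002, 0, 0, 0.015]
    - [0.0005, -0.002, 0, 0, 0.015]
    - [0.001, -0.002, 0, 0, 0.015]
    - [0, 0, 0, 0, 0.015]

```text
clock: 12.27
eef_pos: [0.4839, -0.0195, 0.1007]
tool_rot: [-0.002, 1.0, 0.002, 0.002]
ft_force: [-0.3, 7.6, 7.6]
finger_gap: 0.0246
grasp_force: 60.9
```

Emit:
jog_arm:
  steps:
    - [0.001, -0.002, 0, 0, 0.015]
    - [0.001, -0.002, 0, 0, 0.015]
    - [0.001, -0.002, 0, 0, 0.015]
    - [0, 0, 0, 0, 0.015]

```text
clock: 12.6
eef_pos: [0.4868, -0.0134, 0.1007]
tool_rot: [-0.002, 1.0, 0.002, 0.002]
ft_force: [-0.1, 7.1, 8.0]
finger_gap: 0.0247
grasp_force: 60.9
```

Emit:
jog_arm:
  steps:
    - [0.001, -0.002, 0, 0, 0.015]
    - [0.001, -0.002, 0, 0, 0.015]
    - [0.001, -0.002, 0, 0, 0.015]
    - [0, 0, 0, 0, 0.015]

```text
clock: 12.93
eef_pos: [0.4902, -0.0075, 0.1007]
tool_rot: [-0.002, 1.0, 0.002, 0.002]
ft_force: [0.8, 7.2, 6.9]
finger_gap: 0.0244
grasp_force: 60.9
```

Emit:
jog_arm:
  steps:
    - [0.001, -0.002, 0, 0, 0.015]
    - [0.001, -0.0015, 0, 0, 0.015]
    - [0.001, -0.002, 0, 0, 0.015]
    - [0, 0, 0, 0, 0.015]

```text
clock: 13.27
eef_pos: [0.4936, -0.0023, 0.1007]
tool_rot: [-0.002, 1.0, 0.002, 0.003]
ft_force: [2.3, 6.8, 5.2]
finger_gap: 0.0246
grasp_force: 60.8
```

Emit:
jog_arm:
  steps:
    - [0.0015, -0.0015, 0, 0, 0.015]
    - [0.0015, -0.002, 0, 0, 0.015]
    - [0.001, -0.0015, 0, 0, 0.015]
    - [0, 0, 0, 0, 0.015]

```text
clock: 13.6
eef_pos: [0.4976, 0.0028, 0.1008]
tool_rot: [-0.002, 1.0, 0.002, 0.003]
ft_force: [2.5, 6.1, 5.4]
finger_gap: 0.0247
grasp_force: 60.8
```

Emit:
jog_arm:
  steps:
    - [0.0015, -0.0015, 0, 0, 0.015]
    - [0.0015, -0.0015, 0, 0, 0.015]
    - [0.0015, -0.0015, 0, 0, 0.015]
    - [0, 0, 0, 0, 0.015]

```text
clock: 13.93
eef_pos: [0.502, 0.0075, 0.1008]
tool_rot: [-0.002, 1.0, 0.002, 0.002]
ft_force: [2.6, 6.6, 5.4]
finger_gap: 0.0245
grasp_force: 60.8
```

Emit:
jog_arm:
  steps:
    - [0.0015, -0.0015, 0, 0, 0.015]
    - [0.0015, -0.0015, 0, 0, 0.015]
    - [0, 0, 0, 0, 0.015]

```text
clock: 14.18
eef_pos: [0.5051, 0.0104, 0.1008]
tool_rot: [-0.002, 1.0, 0.002, 0.003]
ft_force: [2.3, 6.8, 4.2]
finger_gap: 0.0245
grasp_force: 60.7
```

Emit:
jog_arm:
  steps:
    - [0.0015, -0.0015, 0, 0, 0.015]
    - [0.0015, -0.001, 0, 0, 0.015]
    - [0, 0, 0, 0, 0.015]

```text
clock: 14.43
eef_pos: [0.508, 0.013, 0.1008]
tool_rot: [-0.002, 1.0, 0.002, 0.003]
ft_force: [2.6, 5.7, 3.8]
finger_gap: 0.0244
grasp_force: 60.7
```

Emit:
jog_arm:
  steps:
    - [0.0015, -0.001, 0, 0, 0.015]
    - [0.0015, -0.0015, 0, 0, 0.015]
    - [0, 0, 0, 0, 0.015]

```text
clock: 14.68
eef_pos: [0.5102, 0.0148, 0.1007]
tool_rot: [-0.001, 1.0, 0.002, 0.002]
ft_force: [0.4, 4.5, 8.0]
finger_gap: 0.0246
grasp_force: 60.8
```

Emit:
jog_arm:
  steps:
    - [0.0015, -0.001, 0, 0, 0.015]
    - [0.0015, -0.0015, 0, 0, 0.015]
    - [0, 0, 0, 0, 0.015]

```text
clock: 14.93
eef_pos: [0.5109, 0.0154, 0.1005]
tool_rot: [-0.0, 1.0, 0.001, -0.001]
ft_force: [-6.6, -0.1, 16.4]
finger_gap: 0.0245
grasp_force: 61.6
```

The pull faded and turned to resistance: the knob moved 0.9 mm for 3.9 mm commanded, so it's on the stop. I'll ease the push off, then let go.

Emit:
jog_arm:
  steps:
    - [-0.001, 0.001, 0, 0, 0.015]
    - [-0.0005, 0.0005, 0, 0, 0.015]
    - [0, 0, 0, 0, 0.015]
  newtons: 40

```text
clock: 15.18
eef_pos: [0.5105, 0.0151, 0.1007]
tool_rot: [-0.001, 1.0, 0.002, 0.001]
ft_force: [-2.9, 2.9, 9.5]
finger_gap: 0.0249
grasp_force: 61.3
```

Emit:
jog_arm:
  steps:
    - [0, 0, 0, 0, 0.03]
    - [0, 0, 0, 0, 0.04]
    - [0, 0, 0, 0, 0.06]
    - [0, 0, 0, 0, 0.06]
    - [0, 0, 0, 0, 0.06]

```text
clock: 15.6
eef_pos: [0.51, 0.0131, 0.0991]
tool_rot: [0.0, 1.0, 0.001, -0.0]
ft_force: [-0.2, -0.2, -0.7]
finger_gap: 0.06
grasp_force: 0.0
```

Emit:
jog_arm:
  steps:
    - [0, 0, -0.02, 0, 0.06]
    - [0, 0, -0.03, 0, 0.06]
    - [0, 0, -0.03, 0, 0.06]
    - [0, 0, -0.03, 0, 0.06]
    - [-0.02, 0, 0, 0, 0.06]
    - [-0.03, 0, 0, 0, 0.06]
    - [0, 0, 0, 0, 0.06]
    - [0, 0, 0, 0, 0.06]

```text
clock: 16.27
eef_pos: [0.459, 0.0128, 0.2093]
tool_rot: [0.0, 1.0, 0.001, -0.0]
ft_force: [0.7, -0.5, -0.0]
finger_gap: 0.0603
grasp_force: 0.0
```

```bash
python3 - <<'E'
from h import *
s=snap('wrist','w5.png'); st=manip.state(); print(st['eef_pos'],st['ft_force'],st['finger_gap'])
E
```

```text
[0.46021226 0.01291515 0.20945584] [ 1.28657285  0.10649411 -0.8132877 ] 0.05984725847476524
```

View pics/w5.png

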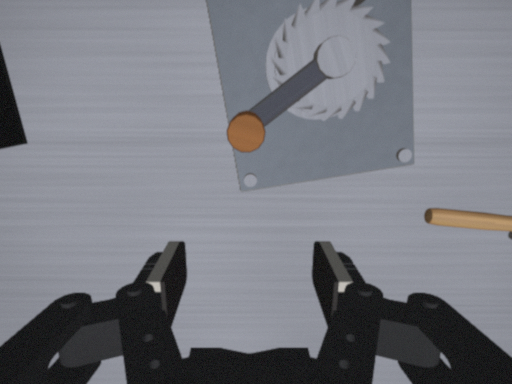

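The view shows the knob released at (246,132), with the gripper clear. I'll make one check of the knob, lever and pawl from the fixed cameras.

```bash
python3 - <<'E'
from h import *
s=snap('wrist'); print('knob',plane(s,246,132,.14))
b=snap('scene')['pixels'][140:260,165:295,::-1]
t=snap('top')['pixels'][110:230,235:340,::-1]
cv2.imwrite('pics/e.png',np.hstack([cv2.resize(b,(433,400),interpolation=2),cv2.resize(t,(350,400),interpolation=2)]))
E
```

```text
knob [0.51225699 0.01618289 0.14      ]
```

View pics/e.png

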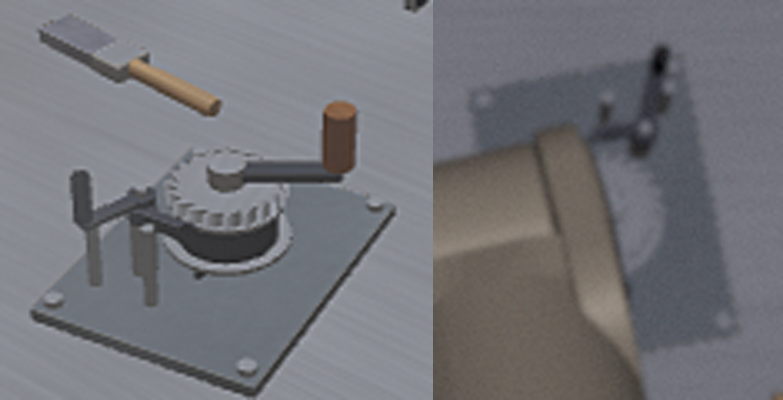

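The lever is at its off pin: its peg is at (80,200) in the left half and (660,60) in the right. The knob stayed on the stop at (0.512,0.016), and the gripper is clear. Handing in.

```bash
python3 -c "
from rig import manip
print(manip.finish_job())"
```

```text
the job is handed in; nothing more can be done
None
```

I handed the job in with the lever on its off stop, the pawl clear of the wheel, the drum eased down onto its slack stop at about 0.07 rad by my estimate, and the gripper clear; the hand-in returned no verdict.

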